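# Click the narrow lead-frame carrier home in the bonder's workholder

### The arm

A 6-joint arm with a two-finger parallel gripper is mounted at the origin on the work surface. World frame = base frame: x ahead of the robot, y to its left, z up, the work surface at z = 0. Lengths are in m, angles in rad, forces in N, time in s.
With the tool pointing down it reaches from about 0.35 to 0.925 m from the base axis. Payload 6.4 kg.
Tool frame: the origin (TCP) lies at the very end of the fingers, on their centre line; the grasp point (between the pads) lies 19 mm behind it (hold_point_z is the distance from the TCP to the grasp point, in m); z points along the fingers, x is the direction in which the jaws open and shut, and the axes are right-handed (so a half turn about z gives the same grasp; the last joint's range is limited). The gripper opens to 85 mm and grips with 20 to 120 N. Pads are 22 mm wide; open, the fingers measure 114 mm over their backs; the gripper's body (76 mm by 85 mm) begins 54 mm behind the grasp point. The pads swing forward as they close: fully open they stand 13 mm farther back than shut.
Start: joints at [1.085, 0.245, 1.558, -0, 1.339, -0.174], TCP at [0.199, 0.619, 0.231] pointing down, gripper open.
Joint ranges: [-3.13, 3.13], [-1.02, 2.26], [0.13, 2.54], [-0.95, 4.09], [0.21, 2.88], [-2.74, 2.74]. Speed limits (rad/s): [2.57, 2.57, 3.14, 3.14, 3.14, 3.14].

### API

Orientations are given as a unit quaternion [w, x, y, z].
In Python, from rig import * gives the robot as it stands.
- The arm moves only by the tool play_rows, never from a script. Its argument "plan" is one flat list of numbers, 7 for each row, row after row: the shift along the tool's x, y, z in cm, then the turn, a rotation vector about the tool's x, y, z in rad, then the gripper's target within -1 to 1 (fully open at 1, half-way at 0, shut at -1). In form: [x, y, z, wx, wy, wz, fingers, x, y, z, wx, wy, wz, fingers, ...]. A call has 1 to 20 rows; each row is the pose to reach, as a shift and turn from the pose measured when the call began, along the tool's axes at that moment; what a row does not reach only later rows make up. A row lasts 1/12 s, in which the tool goes at most 41.7 mm and 7.16 degrees, less where a joint would pass 70% of its speed; a pose out of reach is approached as far as the arm can. A call with a gripper value outside its range is refused whole. The fingers move at their own pace and stop on an object; "squeeze" is the grip in N (left out, the last holds). Time passes only in rows, so rows that repeat a pose let the fingers close. It gives the time, the measured TCP pose, the force and the opening at its end, in the units of the state.
- get_state(): the state, without advancing time (a new reading comes with each control period).
- camera(name): name is "side" or "top"; returns a dict with "pixels" (384x512x3 uint8, red, green, blue), "range_z" (384x512 float32, m along the optical axis (not along the pixel's ray), 0 where there is no reading), "fov_y" (degrees; the focal length in pixels is half the picture's height over the tangent of half this angle, whatever the lens; pixels are square), "cx", "cy" (the principal point, pixels), "k1" (the pictures are not rectified: a ray, as slopes to the right and down, at radius r is drawn at 1 + k1 r^2 times it, then the intrinsics apply), "T" (4x4, takes a point from camera to world coordinates). Camera axes: x right, y down, z forward; pixel columns grow to the right and rows downward; lengths in m; the calibration is good to about 2 mm. A picture is of the moment at which its call begins.
- close_job(): hands the job in, once; it reports no verdict.
The state is a dict: "clock": time; "joint_positions": joint angles; "joint_vel": joint speeds; "tau": joint torques, N m; "eef_pos": TCP position; "orientation": TCP orientation; "force": force on the tool from outside, world axes, zero at the start; "wrist_torque": the same for the moment, N m; "grip_width": finger opening in m.
Only numpy, scipy, OpenCV 4.12 (cv2) and the standard library are available. Lean on these libraries where they do the work, as an engineer would, in place of code of your own. Each camera call takes 0.05 s, during which the arm holds its last target. There are 200 camera calls.

### The job

Load the wire bonder: take the narrow lead-frame carrier, lay it nose first in the lane of the workholder and push it in past the sprung ball detent until it clicks and stands fully home, lying flat, then let go. Push firmly but do not ram it, because the stop under the roof is set to a different depth for each job and cannot be seen. Leave the wide carrier, the chip tray and the jar where they are.

Things in the scene. Friction and masses are not known exactly. Their poses are not given: they have to be found in the camera images.
- narrow_carrier_mid (a point): Centre (half-way up) of the narrow carrier: loose flat aluminium bar, 100 mm long (x, nose +x), 30 wide (y), 14 high, 120 g, copper frame and five black chips on top. Nose's last 10 mm taper to 21 wide; 22 to 36 mm behind the nose end each side has a notch 4.5 deep for the ball. Tail square. Grip across the 30 mm at the middle. It starts flat on the bench, nose pointing away from the robot.
- wide_carrier_mid (a point): Centre (half-way up) of the wide carrier, same make but 48 mm wide: it does not fit the lane. Leave it alone.
- lane (a point): Mouth of the workholder's lane, on its axis, on the floor of the lane 10 mm above the bench; x points into the lane, z up. From x = -105 to 0 mm the floor is an open loading shelf, 70 mm wide, no sides. Rails 17 mm high flare from about 50 mm apart at x = -4 to 32 mm apart at x = 18, then run straight. Gripping fingers cannot go between the rails; the tail is pushed from the shelf.
- roof (a point): Middle of the front edge of the roof, on its top: 48 mm into the lane from the mouth, 21 mm above the lane floor (17 mm clear inside). The roof goes on to x = 120 mm. Under it, unseen, are the sprung ball and a hard stop for the nose end, set together: from job to job home differs by up to 12 mm, the carrier's centre lying 28 to 40 mm beyond the mouth, its tail 10 to 22 mm outside it.
- workholder: The whole workholder, fixed to the bench: dark steel base 225 x 70 x 10 mm, aluminium rails, grey roof. Origin on the bench right under the lane mouth (10 mm below point lane), same axes.
- detent_ball (a joint): How far the sprung ball in the +y rail is pushed back, m: 0 when free or clicked into the notch, 0.002 to 0.004 while it rides the carrier's side (some 20 mm of travel before home). Passing it takes about 5 to 13 N; after the click the hard stop comes within 2 mm and the force climbs steeply: about 18 N means home. Do not exceed 60 N.
- chip_tray_in (a point): Centre of the inner floor of the loose black chip tray, 90 x 90 x 16 mm, 3 mm floor. Leave it alone.
- jar: Loose white jar with a yellow lid, 54 mm across, 70 mm high, origin at the centre of its underside. Leave it alone.

How it is judged:
On the way:
1. the narrow carrier, lying in the lane, pushes the detent ball back by more than 1.5 mm (value of joint detent_ball above 0.0015 m and x of narrow_carrier_mid in the frame of lane above -0.015 m and y of narrow_carrier_mid in the frame of lane between -0.004 and 0.004 m and z of narrow_carrier_mid in the frame of lane between 0.003 and 0.012 m), for 0.05 s.
At the end, for the whole second after the job is handed in: The narrow carrier lies flat in the lane (centre within 4 mm of the lane axis, within 0.08 rad of it and of level), its centre 24 to 44 mm beyond the mouth, with the detent ball sprung out into its notch (pushed back less than 1 mm) (x of narrow_carrier_mid in the frame of lane between 0.024 and 0.044 m and value of joint detent_ball below 0.001 m and angle between the x axis of narrow_carrier_mid and the x axis of lane, either way round below 0.08 rad and angle between narrow_carrier_mid's own z axis and vertical below 0.08 rad and y of narrow_carrier_mid in the frame of lane between -0.004 and 0.004 m and z of narrow_carrier_mid in the frame of lane between 0.003 and 0.012 m); the robot touches nothing.
It fails at once if the carrier is pressed against the workholder with more than 60 N (contact force between narrow_carrier and workholder above 60 N).
It fails at once if the wide carrier is moved by more than 30 mm (distance of wide_carrier_mid from where it was at the start of the episode above 0.03 m).
It fails at once if the chip tray is moved by more than 30 mm (distance of chip_tray_in from where it was at the start of the episode above 0.03 m).
It fails at once if the jar is moved by more than 30 mm (distance of jar from where it was at the start of the episode above 0.03 m).
It also fails if it takes over 51 s, if anything falls off the work surface, if the arm or the gripper's body presses on something with over 40 N, if the wrist force passes 120 N, or if a joint passes its speed limit or range.

## Working session

There is one attempt and no reset: what is moved stays moved. The work goes in short steps, Python scripts to look and compute and a tool call to move; the robot and the scene stay as the last step left them, time stands still between calls to the robot, and variables do not carry over. Pictures are saved under pics/ and viewed, on a budget of 10 in all, crops included, one or two more only if the job needs it, and the job is handed in when it is done.

Besides the shell and the picture viewer there is one more tool, called after "Emit:" as name(argument=value, ...) on one line, values as JSON. play_rows: Moves the arm, as the interface text tells. Its arguments: {"type":"object","properties":{"plan":{"type":"array"},"squeeze":{"type":"number"}},"required":["plan"]}

```bash
ls; mkdir -p pics; cat > h.py <<'E'
from rig import *
import numpy as np, cv2
def cam(n,save=None):
    c=camera(n)
    if save: cv2.imwrite('pics/'+save,cv2.cvtColor(c['pixels'],cv2.COLOR_RGB2BGR))
    return c
def K(c):
    f=c['pixels'].shape[0]/2/np.tan(np.radians(c['fov_y'])/2)
    return np.array([[f,0,c['cx']],[0,f,c['cy']],[0,0,1.]])
def rays(c,uv):
    uv=np.asarray(uv,float).reshape(-1,2); k=K(c)
    d=(uv-[c['cx'],c['cy']])/k[0,0]; p=d.copy()
    for _ in range(30): p=d/(1+c['k1']*(p**2).sum(1,keepdims=True))
    T=np.array(c['T']); return T[:3,3],np.c_[p,np.ones(len(p))]@T[:3,:3].T
def onplane(c,uv,z):
    o,r=rays(c,uv); return o+r*((z-o[2])/r[:,2])[:,None]
def depthpts(c,uv):
    uv=np.asarray(uv).reshape(-1,2); o,r=rays(c,uv)
    return o+r*c['range_z'][uv[:,1].astype(int),uv[:,0].astype(int)][:,None]
E
python3 - <<'E'
from h import *
for n in('side','top'):
    c=cam(n,n+'0.png'); print(n,c['fov_y'],c['cx'],c['cy'],c['k1'],np.round(c['T'],3).tolist())
print(get_state())
E
```

```text
pics
side 42.039026679580196 251.8968349033734 194.61684561858573 -0.21838594120210633 [[0.78, -0.378, 0.5, -0.061], [-0.626, -0.463, 0.627, -0.794], [-0.005, -0.802, -0.598, 0.802], [0.0, 0.0, 0.0, 1.0]]
top 45.45251717407766 249.06408683326669 196.51596588849543 -0.064531387371224 [[0.024, -0.987, 0.158, 0.427], [-1.0, -0.026, -0.006, -0.01], [0.01, -0.158, -0.987, 1.094], [0.0, 0.0, 0.0, 1.0]]
{'clock': 0.1, 'joint_positions': array([ 1.08488908e+00,  2.45737137e-01,  1.55889049e+00, -1.23176842e-05,
        1.33872889e+00, -1.74093523e-01]), 'joint_vel': array([ 0.00111016, -0.00157888, -0.00163579, -0.00167119,  0.00204117,
        0.00062469]), 'tau': array([ 7.13172212e-04, -4.30667746e+01, -3.27130258e+01, -2.83857196e-05,
        2.81930836e-03,  7.90205767e-07]), 'eef_pos': array([0.19916341, 0.61820311, 0.23029594]), 'orientation': array([ 3.93274294e-04,  8.08325949e-01,  5.88734560e-01, -7.89418467e-04]), 'force': array([-0.13923366,  0.19605009, -0.52046727]), 'wrist_torque': array([-0.00827438,  0.00142277,  0.03264532]), 'grip_width': 0.08513533317001205}
```

View pics/top0.png

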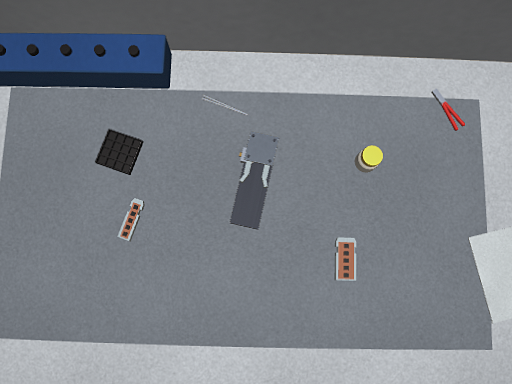

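View pics/side0.png

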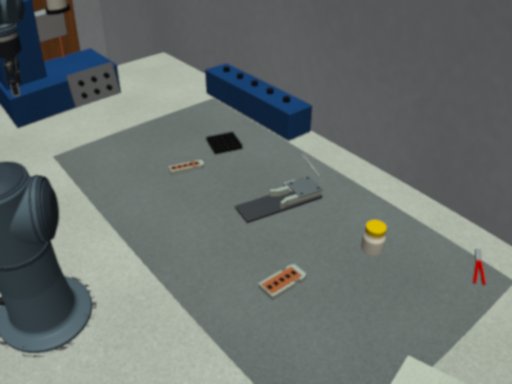

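The top view shows the narrow carrier at about (131,220), the workholder shelf from (245,228) up to the roof at (262,148), the wide carrier at (346,260), the tray at (120,152) and the jar at (371,157). The side view agrees, with the narrow carrier at (186,165) and the shelf at (270,205). Next I'll measure.

```bash
python3 - <<'E'
from h import *
c=cam('top'); s=cam('side')
t=cv2.resize(c['pixels'][185:255,100:160],None,fx=6,fy=6,interpolation=cv2.INTER_CUBIC)
w=cv2.resize(c['pixels'][125:235,220:290],None,fx=5.2,fy=5.2,interpolation=cv2.INTER_CUBIC)
im=np.zeros((572,726,3),np.uint8); im[:420,:360]=t; im[:572,362:362+364]=w
cv2.imwrite('pics/crop1.png',cv2.cvtColor(im,cv2.COLOR_RGB2BGR))
np.save('top.npy',c,allow_pickle=True);np.save('side.npy',s,allow_pickle=True)
p=c['pixels'].astype(int)
def big(m):
    n,l,st,ce=cv2.connectedComponentsWithStats(m.astype(np.uint8)); i=1+st[1:,4].argmax(); return l==i
# narrow carrier: copper or bright
roi=np.zeros(p.shape[:2],bool); roi[190:250,105:155]=1
m=((p[...,0]-p[...,2]>25)|(p.min(2)>130))&roi
m=cv2.morphologyEx(m.astype(np.uint8),cv2.MORPH_CLOSE,np.ones((5,5)))
m=big(m); uv=np.argwhere(m)[:,::-1].astype(float)
P=onplane(c,uv,.014)[:,:2]; r=cv2.minAreaRect((P*1000).astype(np.float32)); print('carrier rect mm',r,len(uv),P.mean(0))
v=np.linalg.eigh(np.cov(P.T))[1][:,1]; print('pca',np.degrees(np.arctan2(v[1],v[0])))
cop=(p[...,0]-p[...,2]>25)&roi; Q=onplane(c,np.argwhere(cop)[:,::-1].astype(float),.014)[:,:2]; print('copper',cv2.minAreaRect((Q*1000).astype(np.float32)),Q.mean(0))
# base: dark
roi[:]=0; roi[125:235,225:285]=1
print(p[210,250],p[210,290],p[148,262],p[180,243])
m=(p.max(2)<75)&roi; m=big(m); P=onplane(c,np.argwhere(m)[:,::-1].astype(float),.01)[:,:2]
print('base',cv2.minAreaRect((P*1000).astype(np.float32)),m.sum())
for q in [(262,148),(250,210),(131,220)]: print(q,depthpts(c,[q]))
E
```

```text
carrier rect mm ((540.1249389648438, 262.8522033691406), (30.36725425720215, 101.14299011230469), 71.81477355957031) 516 [0.53822782 0.26338302]
pca 161.52898363701033
copper ((536.2561645507812, 264.11676025390625), (19.33978271484375, 86.53607177734375), 71.66966247558594) [0.53587546 0.26425342]
[75 78 87] [121 126 133] [110 117 129] [154 165 167]
base ((685.4553833007812, -0.021636486053466797), (9.987479209899902, 3.1398775577545166), 72.65731811523438) 8
(262, 148) [[ 0.71649782 -0.04518839  0.02886206]]
(250, 210) [[ 0.56860803 -0.02021924  0.0087934 ]]
(131, 220) [[0.53669015 0.26161264 0.01325024]]
```

View pics/crop1.png

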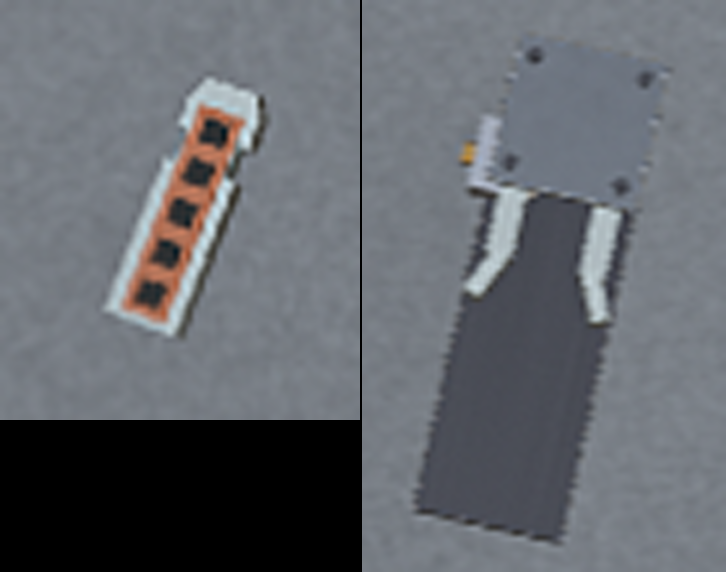

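The crop shows the carrier axis running from (145,320) up to its nose at (235,90). The shelf is the dark quadrilateral (415,512)-(562,542)-(632,210)-(485,190), with the rails and roof above it. I'll refit the shelf with a looser threshold, and use the side view as a check.

```bash
python3 - <<'E'
from h import *
c=np.load('top.npy',allow_pickle=True).item(); s=np.load('side.npy',allow_pickle=True).item()
def big(m):
    n,l,st,ce=cv2.connectedComponentsWithStats(m.astype(np.uint8)); i=1+st[1:,4].argmax(); return l==i
p=c['pixels'].astype(int)
roi=np.zeros(p.shape[:2],bool); roi[160:235,225:285]=1
m=big((p.max(2)<98)&roi)
pts=onplane(c,np.argwhere(m)[:,::-1].astype(float),.01)[:,:2]
print('shelf',cv2.minAreaRect((pts*1000).astype(np.float32)),m.sum())
# edge midpoints per image row on shelf only: rows 190..222
L=[];R=[]
for v in range(190,222):
    u=np.where(m[v])[0]; L.append((u.min()-.5,v)); R.append((u.max()+.5,v))
for n,e in(('L',L),('R',R)):
    P=onplane(c,e,.01)[:,:2]*1000; d=cv2.fitLine(P.astype(np.float32),cv2.DIST_HUBER,0,.01,.01).ravel(); d[:2]*=np.sign(d[0]); print(n,np.degrees(np.arctan2(d[1],d[0])),d[2:])
mid=(onplane(c,L,.01)+onplane(c,R,.01))[:,:2]*500; d=cv2.fitLine(mid.astype(np.float32),cv2.DIST_HUBER,0,.01,.01).ravel();d*=1; print('mid',d,np.degrees(np.arctan(d[1]/d[0])))
# roof top: by depth height
vv,uu=np.mgrid[130:240,225:285]; uv=np.c_[uu.ravel(),vv.ravel()]
D=depthpts(c,uv); 
for lo,hi,n in((.0265,.04,'high'),(.022,.0265,'rail'),(.0065,.013,'floor')):
    k=(D[:,2]>lo)&(D[:,2]<hi); print(n,k.sum(),np.round(np.median(D[k],0)*1000,1),cv2.minAreaRect((D[k,:2]*1000).astype(np.float32)))
# side view
q=s['pixels'].astype(int); roi=np.zeros(q.shape[:2],bool); roi[150:182,155:215]=1
m=big(cv2.morphologyEx((((q[...,0]-q[...,2]>20)|(q.min(2)>140))&roi).astype(np.uint8),cv2.MORPH_CLOSE,np.ones((5,5))))
P=onplane(s,np.argwhere(m)[:,::-1].astype(float),.014)[:,:2]*1000; print('side carrier(incl. sides)',cv2.minAreaRect(P.astype(np.float32)),m.sum())
cop=(q[...,0]-q[...,2]>40)&roi;P=onplane(s,np.argwhere(cop)[:,::-1].astype(float),.014)[:,:2]*1000; print('side copper',cv2.minAreaRect(P.astype(np.float32)),P.mean(0))
roi[:]=0; roi[180:230,225:330]=1; m=big((q.max(2)<75)&roi);print(q[210,260]); P=onplane(s,np.argwhere(m)[:,::-1].astype(float),.01)[:,:2]*1000
print('side shelf',cv2.minAreaRect(P.astype(np.float32)),m.sum())
E
```

```text
shelf ((607.730224609375, -20.856739044189453), (69.42149353027344, 159.28759765625), 78.72167205810547) 1546
L -11.469686 [579.04895  19.68962]
R -11.212229 [580.9081  -50.49774]
mid [ 9.8036230e-01 -1.9720499e-01  5.7939850e+02 -1.5353223e+01] -11.373561
high 1018 [709.4 -41.5  30.9] ((691.2472534179688, -34.82431411743164), (77.84284973144531, 125.85685729980469), 78.31500244140625)
rail 105 [661.6 -36.2  25.7] ((691.28857421875, -28.41936492919922), (74.29290771484375, 127.28800964355469), 84.19474029541016)
floor 1470 [597.2 -22.4   9.9] ((620.4962158203125, -22.865665435791016), (198.79969787597656, 122.45740509033203), 0.839159369468689)
side carrier(incl. sides) ((540.4957275390625, 264.2064514160156), (27.853303909301758, 96.9011001586914), 69.1572265625) 166
side copper ((536.6902465820312, 266.3409423828125), (18.36004638671875, 80.85859680175781), 68.64230346679688) [538.19227581 264.4253694 ]
[62 66 69]
side shelf ((635.2423095703125, -32.37458801269531), (73.31756591796875, 224.4556427001953), 78.3773193359375) 906
```

```bash
cat >> h.py <<'E'
from scipy.spatial.transform import Rotation as Ro
def delta(p,yaw):
    """shift (cm) and turn (rad) in tool axes to TCP p, pointing down, tool x at world yaw (deg)"""
    s=get_state(); q=s['orientation']; R0=Ro.from_quat([q[1],q[2],q[3],q[0]])
    a=np.radians(yaw); R1=Ro.from_matrix(np.c_[[np.cos(a),np.sin(a),0],[np.sin(a),-np.cos(a),0],[0,0,-1]])
    return np.round(R0.inv().apply(np.array(p)-s['eef_pos'])*100,2),np.round((R0.inv()*R1).as_rotvec(),3)
M=np.array([.631,-.0257]); LY=-11.35; ld=np.array([np.cos(np.radians(LY)),np.sin(np.radians(LY))]); ln=np.array([-ld[1],ld[0]])
def lane(x,y,z): return np.r_[M+x*ld+y*ln,.01+z]
def tolane(p): d=np.array(p)[:2]-M; return np.round([d@ld*1000,d@ln*1000,(p[2]-.01)*1000],1)
E
python3 -c "
from h import *
print(delta([.5403,.2633,.07],71.7),delta([.5403,.2633,.003],71.7))"
```

```text
(array([-23.31,  43.36,  16.08]), array([-0.   ,  0.001,  0.008])) (array([-23.31,  43.36,  22.78]), array([-0.   ,  0.001,  0.008]))
```

Emit:
play_rows(plan=[-23.3, 43.4, 16, 0, 0, 0.008, 0.3, -23.3, 43.4, 16, 0, 0, 0.008, 0.3, -23.3, 43.4, 16, 0, 0, 0.008, 0.3, -23.3, 43.4, 16, 0, 0, 0.008, 0.3, -23.3, 43.4, 16, 0, 0, 0.008, 0.3, -23.3, 43.4, 16, 0, 0, 0.008, 0.3, -23.3, 43.4, 16, 0, 0, 0.008, 0.3, -23.3, 43.4, 16, 0, 0, 0.008, 0.3, -23.3, 43.4, 16, 0, 0, 0.008, 0.3, -23.3, 43.4, 16, 0, 0, 0.008, 0.3, -23.3, 43.4, 16, 0, 0, 0.008, 0.3, -23.3, 43.4, 16, 0, 0, 0.008, 0.3, -23.3, 43.4, 16, 0, 0, 0.008, 0.3, -23.3, 43.4, 16, 0, 0, 0.008, 0.3, -23.3, 43.4, 16, 0, 0, 0.008, 0.3, -23.3, 43.4, 16, 0, 0, 0.008, 0.3, -23.3, 43.4, 16, 0, 0, 0.008, 0.3], squeeze=40)

```text
clock: 1.62
eef_pos: [0.5401, 0.2644, 0.0713]
orientation: [0.0, 0.81, 0.586, -0.0]
force: [-0.3, 0.6, -0.1]
grip_width: 0.0556
```

```bash
python3 -c "
from h import *
s=get_state();print(s['clock'],s['eef_pos'],s['grip_width'],s['force'])
print(delta([.5403,.2633,.003],71.7))"
```

```text
1.6167 [0.54011319 0.26442219 0.07125985] 0.05558900875312836 [-0.30123898  0.55804458 -0.07202432]
(array([-0.1 ,  0.05,  6.83]), array([0.   , 0.001, 0.001]))
```

Descend, then close.

Emit:
play_rows(plan=[-0.1, 0.05, 3, 0, 0, 0, 0.3, -0.1, 0.05, 5, 0, 0, 0, 0.3, -0.1, 0.05, 6, 0, 0, 0, 0.3, -0.1, 0.05, 6.8, 0, 0, 0, 0.3, -0.1, 0.05, 6.8, 0, 0, 0, 0.3, -0.1, 0.05, 6.8, 0, 0, 0, 0.3, -0.1, 0.05, 6.8, 0, 0, 0, -1, -0.1, 0.05, 6.8, 0, 0, 0, -1, -0.1, 0.05, 6.8, 0, 0, 0, -1, -0.1, 0.05, 6.8, 0, 0, 0, -1, -0.1, 0.05, 6.8, 0, 0, 0, -1, -0.1, 0.05, 6.8, 0, 0, 0, -1, -0.1, 0.05, 6.8, 0, 0, 0, -1, -0.1, 0.05, 6.8, 0, 0, 0, -1], squeeze=40)

```text
clock: 2.78
eef_pos: [0.5415, 0.2636, 0.0048]
orientation: [0.001, 0.81, 0.586, 0.001]
force: [-0.7, 0.6, 6.5]
grip_width: 0.0285
```

```bash
python3 -c "
from h import *
s=get_state();print(s['clock'],s['eef_pos'],s['grip_width'],s['force'])
a=.06
print(delta(lane(-.06,0,.045),LY+90), delta(lane(-.06,0,.004),LY+90))"
```

```text
2.7833 [0.54152536 0.26359149 0.00482523] 0.028496285503059292 [-0.67551387  0.57865143  6.53919421]
(array([-25.39,  11.6 ,  -5.01]), array([ 0.002, -0.001, -0.12 ])) (array([-25.4 ,  11.6 ,  -0.91]), array([ 0.002, -0.001, -0.12 ]))
```

Emit:
play_rows(plan=[0, 0, -2, 0, 0, 0, -1, 0, 0, -5, 0, 0, 0, -1, 0, 0, -5, 0, 0, 0, -1, 0, 0, -5, 0, 0, 0, -1])

```text
clock: 3.12
eef_pos: [0.5428, 0.2639, 0.0567]
orientation: [0.001, 0.81, 0.586, 0.003]
force: [-0.3, -0.9, -1.2]
grip_width: 0.0288
```

```bash
python3 -c "
from h import *
s=get_state();print(s['clock'],s['eef_pos'],s['grip_width'],s['force'])
print(delta(lane(-.06,0,.045),LY+90), delta(lane(-.06,0,.004),LY+90))
a=cam('side');b=cam('top')
f=lambda c,y0,y1,x0,x1:cv2.resize(c['pixels'][y0:y1,x0:x1],(400,400),interpolation=cv2.INTER_CUBIC)
cv2.imwrite('pics/lift.png',cv2.cvtColor(np.hstack([f(a,110,190,145,225),f(b,180,260,90,170)]),cv2.COLOR_RGB2BGR))
"
```

```text
3.1167 [0.54276255 0.26393771 0.05669045] 0.028794008567341614 [-0.29054675 -0.86098255 -1.2227012 ]
(array([-25.47,  11.49,   0.16]), array([ 0.006, -0.003, -0.12 ])) (array([-25.48,  11.47,   4.26]), array([ 0.006, -0.003, -0.12 ]))
```

View pics/lift.png

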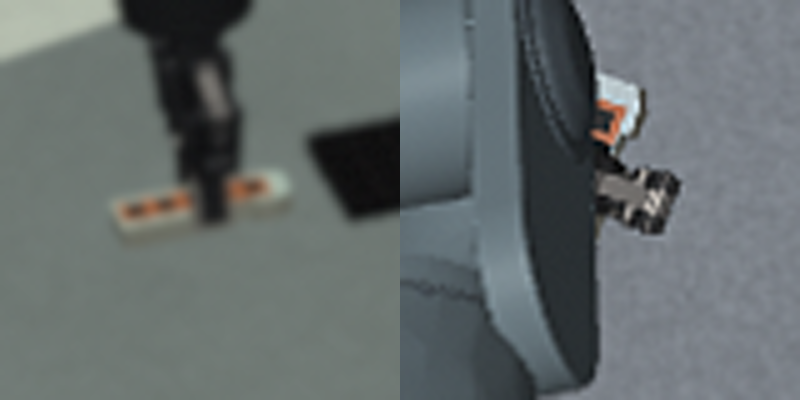

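The lift picture shows the carrier held near its middle, fingers at (210,200) and the bar running from (115,220) to (290,185). It's off the bench and looks level. I'll carry it over the shelf.

Emit:
play_rows(plan=[-4, 1.8, 0.2, 0, 0, -0.02, -1, -8, 3.6, 0.2, 0, 0, -0.04, -1, -12, 5.4, 0.2, 0, 0, -0.06, -1, -16, 7.2, 0.2, 0, 0, -0.08, -1, -19, 8.6, 0.2, 0, 0, -0.1, -1, -22, 10, 0.2, 0, 0, -0.12, -1, -24.5, 11.1, 0.2, 0, 0, -0.12, -1, -25.5, 11.5, 0.2, 0, 0, -0.12, -1, -25.5, 11.5, 0.2, 0, 0, -0.12, -1, -25.5, 11.5, 0.2, 0, 0, -0.12, -1])

```text
clock: 4.05
eef_pos: [0.5689, -0.0144, 0.0508]
orientation: [-0.001, 0.774, 0.633, -0.0]
force: [-0.6, 0.5, -1.3]
grip_width: 0.0286
```

```bash
python3 -c "
from h import *
s=get_state();print(s['clock'],s['eef_pos'],tolane(s['eef_pos']),s['grip_width'],s['force'])
print(delta(lane(-.06,0,.004),LY+90))
a=cam('side');b=cam('top')
np.save('side2.npy',a,allow_pickle=True);np.save('top2.npy',b,allow_pickle=True)
f=lambda c,y0,y1,x0,x1:cv2.resize(c['pixels'][y0:y1,x0:x1],(400,400),interpolation=cv2.INTER_CUBIC)
cv2.imwrite('pics/over.png',cv2.cvtColor(np.hstack([f(a,130,230,220,320),f(b,140,240,200,300)]),cv2.COLOR_RGB2BGR))
q=a['pixels'].astype(int)
m=(q[...,0]-q[...,2]>40); m[:130]=0;m[240:]=0;m[:,:220]=0;m[:,340:]=0
uv=np.argwhere(m)[:,::-1]; P=depthpts(a,uv); k=P[:,2]<.12; P=P[k]; L=np.array([tolane(p) for p in P])
print(k.sum(),L.min(0),L.max(0)); 
A=np.c_[L[:,:1],np.ones(len(L))]; print('pitch mm/mm',np.linalg.lstsq(A,L[:,2],rcond=None)[0],'yaw',np.linalg.lstsq(A,L[:,1],rcond=None)[0])
"
```

```text
4.05 [ 0.56894589 -0.0144255   0.05076442] [-63.1  -1.2  40.8] 0.028587502790930402 [-0.64691672  0.53049168 -1.29789842]
(array([0.12, 0.31, 3.68]), array([-0.002, -0.   , -0.001]))
84 [-110.2  -13.    47.7] [-28.    9.2  54.9]
pitch mm/mm [-3.31889463e-04  5.12695218e+01] yaw [-0.06671573 -8.13612039]
```

View pics/over.png

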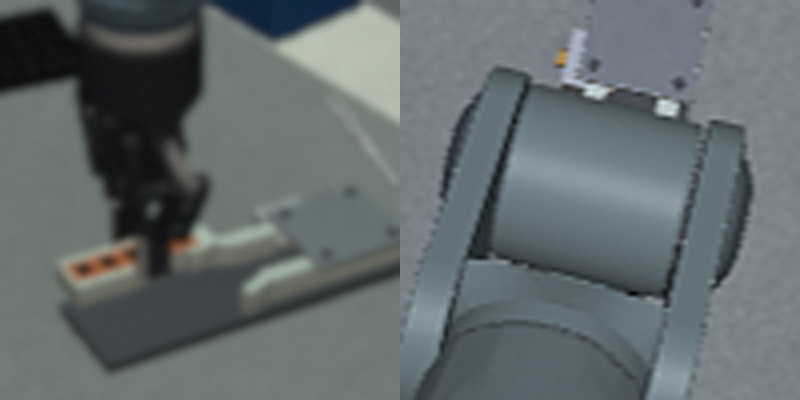

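The side crop shows the carrier above the shelf and level, with its tail at (65,275) and nose at (215,240). It sits just short of the rail flare at (240,250). I'll lower it nearly onto the shelf.

Emit:
play_rows(plan=[0.1, 0.3, 1, 0, 0, 0, -1, 0.1, 0.3, 2, 0, 0, 0, -1, 0.1, 0.3, 2.8, 0, 0, 0, -1, 0.1, 0.3, 3.2, 0, 0, 0, -1, 0.1, 0.3, 3.4, 0, 0, 0, -1, 0.1, 0.3, 3.4, 0, 0, 0, -1, 0.1, 0.3, 3.4, 0, 0, 0, -1])

```text
clock: 4.73
eef_pos: [0.5723, -0.0129, 0.0171]
orientation: [-0.0, 0.773, 0.634, -0.0]
force: [0.3, 0.6, 0.5]
grip_width: 0.0288
```

```bash
python3 -c "
from h import *
s=get_state();print(s['clock'],s['eef_pos'],tolane(s['eef_pos']),s['grip_width'],s['force'])
print(delta(lane(-.06,0,.0055),LY+90),delta(lane(-.022,0,.0055),LY+90))
a=cam('side')
f=lambda c,y0,y1,x0,x1:cv2.resize(c['pixels'][y0:y1,x0:x1],(800,500),interpolation=cv2.INTER_CUBIC)
cv2.imwrite('pics/down.png',cv2.cvtColor(f(a,165,230,225,329),cv2.COLOR_RGB2BGR))
"
```

```text
4.7333 [ 0.57234067 -0.01294652  0.01714271] [-60.    1.    7.1] 0.028810148651429168 [0.25271613 0.58120318 0.45607577]
(array([-0.1 ,  0.  ,  0.16]), array([-0.001, -0.   ,  0.001])) (array([-0.1 ,  3.8 ,  0.16]), array([-0.001, -0.   ,  0.001]))
```

View pics/down.png

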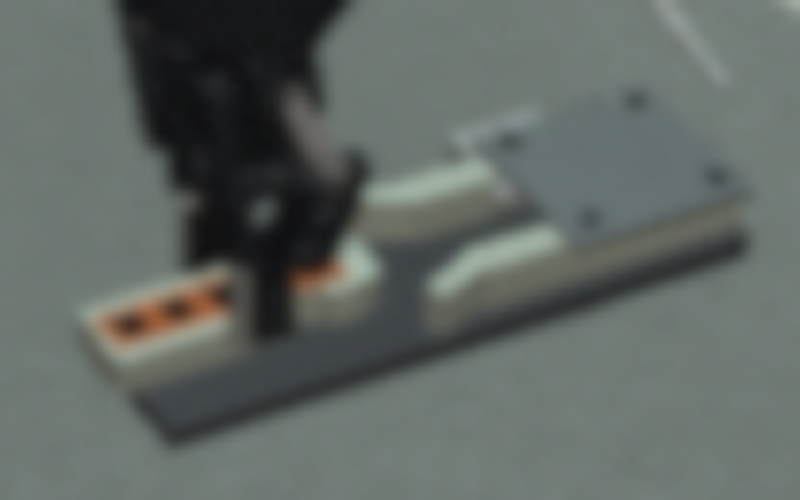

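The carrier is on the shelf or within a millimetre of it (wrist z has unloaded). Its nose at (370,275) points between the flares at (430,290) and (370,200). I'll slide it in while still holding it, which will guide the nose.

Emit:
play_rows(plan=[-0.1, 0.3, 0.05, 0, 0, 0, -1, -0.1, 0.6, 0.05, 0, 0, 0, -1, -0.1, 0.9, 0.05, 0, 0, 0, -1, -0.1, 1.2, 0.05, 0, 0, 0, -1, -0.1, 1.5, 0.05, 0, 0, 0, -1, -0.1, 1.8, 0.05, 0, 0, 0, -1, -0.1, 2.1, 0.05, 0, 0, 0, -1, -0.1, 2.4, 0.05, 0, 0, 0, -1, -0.1, 2.4, 0.05, 0, 0, 0, -1])

```text
clock: 5.53
eef_pos: [0.5966, -0.0189, 0.0171]
orientation: [0.0, 0.773, 0.634, 0.0]
force: [1.1, 1.0, -0.7]
grip_width: 0.0288
```

```bash
python3 -c "
from h import *
s=get_state();print(s['clock'],tolane(s['eef_pos']),s['grip_width'],s['force'],s['wrist_torque'])
print(delta(lane(-.022,0,.0055),LY+90))"
```

```text
5.5333 [-35.1  -0.1   7.1] 0.028844805641522652 [ 1.09230411  1.02512272 -0.65759199] [-0.0334296  -0.0487064   0.06052415]
(array([0.01, 1.31, 0.16]), array([ 0.   , -0.   ,  0.001]))
```

Emit:
play_rows(plan=[0, 0.2, 0.05, 0, 0, 0, -1, 0, 0.4, 0.1, 0, 0, 0, -1, 0, 0.6, 0.1, 0, 0, 0, -1, 0, 0.8, 0.1, 0, 0, 0, -1, 0, 1, 0.1, 0, 0, 0, -1, 0, 1.2, 0.1, 0, 0, 0, -1, 0, 1.2, 0.1, 0, 0, 0, -1])

```text
clock: 6.12
eef_pos: [0.6089, -0.0214, 0.0162]
orientation: [0.0, 0.773, 0.634, 0.0]
force: [-0.8, -0.2, -2.2]
grip_width: 0.0289
```

```bash
python3 -c "
from h import *
s=get_state();print(s['clock'],tolane(s['eef_pos']),s['grip_width'],s['force'],s['wrist_torque'])
a=cam('side')
f=lambda c,y0,y1,x0,x1:cv2.resize(c['pixels'][y0:y1,x0:x1],(800,500),interpolation=cv2.INTER_CUBIC)
cv2.imwrite('pics/in.png',cv2.cvtColor(f(a,165,230,225,329),cv2.COLOR_RGB2BGR))
"
```

```text
6.1167 [-22.6  -0.1   6.2] 0.02886806462125214 [-0.80875074 -0.16924372 -2.2199602 ] [-0.03563152  0.01477959 -0.00677484]
```

View pics/in.png

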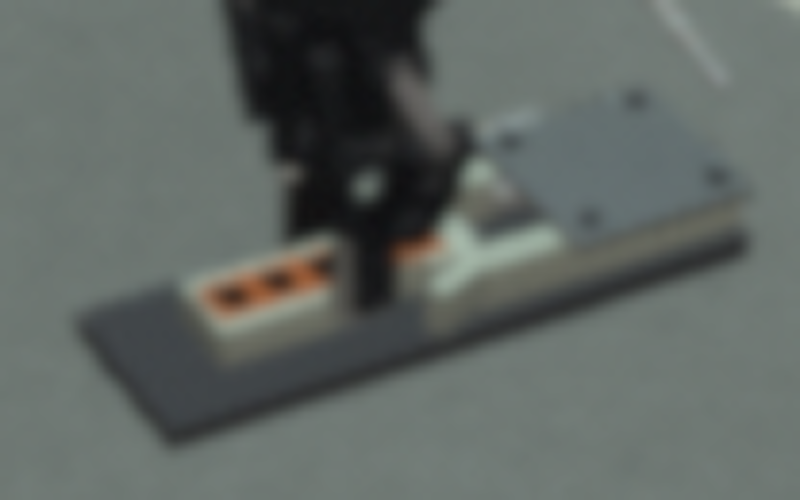

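The nose is now between the rails at (460,240), and the fingers at (370,290) are just in front of the rail ends. Next: lower by a millimetre, release and rise.

Emit:
play_rows(plan=[0, 0, 0.1, 0, 0, 0, -1, 0, 0, 0.1, 0, 0, 0, -1, 0, 0, 0.1, 0, 0, 0, 0.1, 0, 0, 0.1, 0, 0, 0, 0.1, 0, 0, 0.1, 0, 0, 0, 0.1, 0, 0, 0.1, 0, 0, 0, 0.1, 0, 0, 0.1, 0, 0, 0, 0.1, 0, 0, -1, 0, 0, 0, 0.1, 0, 0, -3, 0, 0, 0, 0.1, 0, 0, -5, 0, 0, 0, 0.1, 0, 0, -6, 0, 0, 0, 0.1, 0, 0, -6, 0, 0, 0, -1, 0, -3, -6, 0, 0, 0, -1, 0, -6, -6, 0, 0, 0, -1, 0, -8, -6, 0, 0, 0, -1, 0, -8, -6, 0, 0, 0, -1, 0, -8, -6, 0, 0, 0, -1])

```text
clock: 7.58
eef_pos: [0.5291, -0.0053, 0.0754]
orientation: [-0.0, 0.773, 0.634, -0.0]
force: [0.8, -0.6, 1.0]
grip_width: -0.0001
```

```bash
python3 -c "
from h import *
s=get_state();print(s['clock'],tolane(s['eef_pos']),s['grip_width'],s['force'],s['wrist_torque'])
print(delta(lane(-.098,0,.004),LY+90))
a=cam('side')
f=lambda c,y0,y1,x0,x1:cv2.resize(c['pixels'][y0:y1,x0:x1],(800,500),interpolation=cv2.INTER_CUBIC)
cv2.imwrite('pics/rel.png',cv2.cvtColor(f(a,165,230,225,329),cv2.COLOR_RGB2BGR))
q=a['pixels'].astype(int);m=(q[...,0]-q[...,2]>40); m[:130]=0;m[240:]=0;m[:,:220]=0;m[:,340:]=0
P=onplane(a,np.argwhere(m)[:,::-1].astype(float),.024);L=np.array([tolane(p) for p in P]);print(cv2.minAreaRect(L[:,:2].astype(np.float32)))
"
```

```text
7.5833 [-1.039e+02 -1.000e-01  6.540e+01] -6.529196990261621e-05 [ 0.76583134 -0.55358482  0.98979895] [-0.02520558 -0.01620971 -0.00302383]
(array([0.01, 0.6 , 6.13]), array([-0.001, -0.   ,  0.001]))
((-28.337982177734375, 0.7033967971801758), (84.27342987060547, 19.812116622924805), 1.735700249671936)
```

View pics/rel.png

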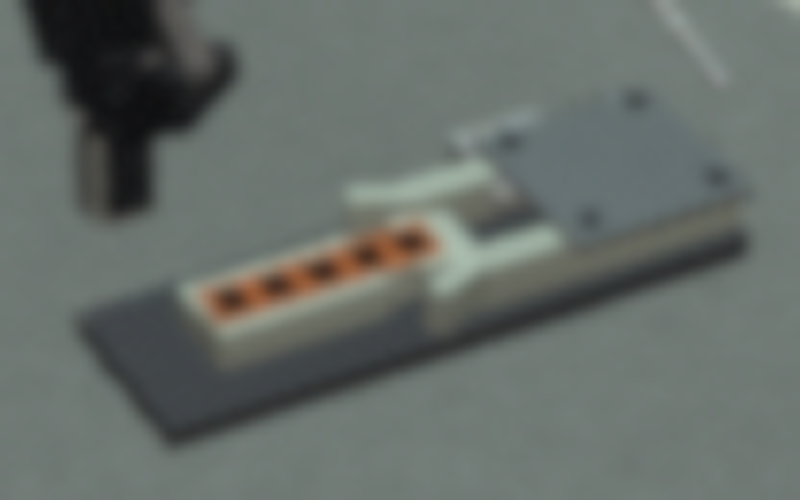

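The carrier lies flat in the lane mouth with its tail at (200,320). Its copper centre is at lane x of −28, so the carrier centre is about −24, with the nose between the rails. Lower the shut fingers behind the tail.

Emit:
play_rows(plan=[0, 0.5, 2, 0, 0, 0, -1, 0, 0.5, 4, 0, 0, 0, -1, 0, 0.5, 5.2, 0, 0, 0, -1, 0, 0.5, 5.8, 0, 0, 0, -1, 0, 0.5, 6.1, 0, 0, 0, -1, 0, 0.5, 6.1, 0, 0, 0, -1, 0, 0.5, 6.1, 0, 0, 0, -1])

```text
clock: 8.22
eef_pos: [0.536, -0.0068, 0.0156]
orientation: [0.001, 0.773, 0.634, 0.001]
force: [0.0, -0.8, -0.3]
grip_width: -0.0001
```

```bash
cat > st.py <<'E'
from h import *
s=get_state();f=s['force'];print(s['clock'],tolane(s['eef_pos']),'F along/across/z',np.round([f[:2]@ld,f[:2]@ln,f[2]],1),delta(np.r_[s['eef_pos'][:2],.014],LY+90))
E
python3 st.py
```

```text
8.2167 [-96.9  -0.2   5.6] F along/across/z [ 0.2 -0.8 -0.3] (array([ 0.  , -0.  ,  0.16]), array([0.002, 0.   , 0.001]))
```

Emit:
play_rows(plan=[0, 0.4, 0, 0, 0, 0, -1, 0, 0.8, 0, 0, 0, 0, -1, 0, 1.1, 0, 0, 0, 0, -1, 0, 1.3, 0, 0, 0, 0, -1, 0, 1.5, 0, 0, 0, 0, -1, 0, 1.7, 0, 0, 0, 0, -1, 0, 1.9, 0, 0, 0, 0, -1, 0, 2.1, 0, 0, 0, 0, -1, 0, 2.3, 0, 0, 0, 0, -1, 0, 2.5, 0, 0, 0, 0, -1, 0, 2.7, 0, 0, 0, 0, -1, 0, 2.9, 0, 0, 0, 0, -1, 0, 3.1, 0, 0, 0, 0, -1, 0, 3.3, 0, 0, 0, 0, -1, 0, 3.3, 0, 0, 0, 0, -1])

```text
clock: 9.47
eef_pos: [0.5688, -0.0134, 0.0157]
orientation: [0.001, 0.773, 0.634, 0.001]
force: [0.3, -0.1, -0.4]
grip_width: -0.0
```

```bash
python3 st.py
```

```text
9.4667 [-63.4  -0.2   5.7] F along/across/z [ 0.3 -0.  -0.4] (array([ 0.  , -0.  ,  0.17]), array([0.003, 0.   , 0.001]))
```

Emit:
play_rows(plan=[0, 0.1, 0, 0, 0, 0, -1, 0, 0.2, 0, 0, 0, 0, -1, 0, 0.3, 0, 0, 0, 0, -1, 0, 0.4, 0, 0, 0, 0, -1, 0, 0.5, 0, 0, 0, 0, -1, 0, 0.6, 0, 0, 0, 0, -1, 0, 0.7, 0, 0, 0, 0, -1, 0, 0.8, 0, 0, 0, 0, -1, 0, 0.8, 0, 0, 0, 0, -1])

```text
clock: 10.22
eef_pos: [0.5766, -0.015, 0.0156]
orientation: [0.001, 0.773, 0.634, 0.001]
force: [-1.5, -0.8, 1.1]
grip_width: -0.0002
```

```bash
python3 st.py
```

```text
10.2167 [-55.4  -0.2   5.6] F along/across/z [-1.4 -1.1  1.1] (array([ 0.  , -0.  ,  0.16]), array([0.002, 0.   , 0.001]))
```

Emit:
play_rows(plan=[0, 0.1, 0, 0, 0, 0, -1, 0, 0.2, 0, 0, 0, 0, -1, 0, 0.3, 0, 0, 0, 0, -1, 0, 0.4, 0, 0, 0, 0, -1, 0, 0.5, 0, 0, 0, 0, -1, 0, 0.6, 0, 0, 0, 0, -1, 0, 0.6, 0, 0, 0, 0, -1])

```text
clock: 10.8
eef_pos: [0.5805, -0.0156, 0.0155]
orientation: [-0.002, 0.773, 0.634, -0.001]
force: [-8.7, 2.0, 6.9]
grip_width: 0.0003
```

```bash
python3 st.py
```

```text
10.8 [-51.5  -0.    5.5] F along/across/z [-8.9  0.2  6.9] (array([-0.  ,  0.  ,  0.15]), array([-0.004, -0.   ,  0.001]))
```

The ball makes contact at about 9 N. I'll continue slowly, starting each call at the current lead of about 2 mm so it doesn't relax.

Emit:
play_rows(plan=[0, 0.25, 0, 0, 0, 0, -1, 0, 0.3, 0, 0, 0, 0, -1, 0, 0.35, 0, 0, 0, 0, -1, 0, 0.4, 0, 0, 0, 0, -1, 0, 0.45, 0, 0, 0, 0, -1, 0, 0.5, 0, 0, 0, 0, -1])

```text
clock: 11.3
eef_pos: [0.5833, -0.016, 0.0152]
orientation: [-0.004, 0.773, 0.634, -0.003]
force: [-9.6, 2.1, 7.0]
grip_width: 0.0002
```

```bash
python3 st.py
```

```text
11.3 [-48.7   0.2   5.2] F along/across/z [-9.8  0.2  7. ] (array([-0.  ,  0.  ,  0.12]), array([-0.01 , -0.   ,  0.002]))
```

Emit:
play_rows(plan=[0, 0.3, 0, -0.01, 0, 0, -1, 0, 0.35, 0, -0.01, 0, 0, -1, 0, 0.4, 0, -0.01, 0, 0, -1, 0, 0.45, 0, -0.01, 0, 0, -1, 0, 0.5, 0, -0.01, 0, 0, -1, 0, 0.55, 0, -0.01, 0, 0, -1, 0, 0.6, 0, -0.01, 0, 0, -1, 0, 0.65, 0, -0.01, 0, 0, -1, 0, 0.7, 0, -0.01, 0, 0, -1])

```text
clock: 12.05
eef_pos: [0.5885, -0.0169, 0.0149]
orientation: [-0.002, 0.773, 0.634, -0.001]
force: [-8.0, 0.8, 5.2]
grip_width: 0.0003
```

```bash
python3 st.py
```

```text
12.05 [-43.4   0.3   4.9] F along/across/z [-8.  -0.8  5.2] (array([-0.  ,  0.  ,  0.09]), array([-0.004, -0.   ,  0.002]))
```

Emit:
play_rows(plan=[0, 0.25, 0, -0.004, 0, 0, -1, 0, 0.3, 0, -0.004, 0, 0, -1, 0, 0.35, 0, -0.004, 0, 0, -1, 0, 0.4, 0, -0.004, 0, 0, -1, 0, 0.45, 0, -0.004, 0, 0, -1, 0, 0.5, 0, -0.004, 0, 0, -1, 0, 0.55, 0, -0.004, 0, 0, -1, 0, 0.6, 0, -0.004, 0, 0, -1, 0, 0.65, 0, -0.004, 0, 0, -1, 0, 0.7, 0, -0.004, 0, 0, -1])

```text
clock: 12.88
eef_pos: [0.5938, -0.0179, 0.0147]
orientation: [-0.002, 0.773, 0.635, -0.002]
force: [-7.8, 1.3, 5.9]
grip_width: -0.0006
```

```bash
python3 st.py
```

```text
12.8833 [-38.    0.4   4.7] F along/across/z [-7.9 -0.3  5.9] (array([0.  , 0.  , 0.07]), array([-0.005,  0.   ,  0.002]))
```

Emit:
play_rows(plan=[0, 0.25, 0, -0.005, 0, 0, -1, 0, 0.3, 0, -0.005, 0, 0, -1, 0, 0.35, 0, -0.005, 0, 0, -1, 0, 0.4, 0, -0.005, 0, 0, -1, 0, 0.45, 0, -0.005, 0, 0, -1, 0, 0.5, 0, -0.005, 0, 0, -1])

```text
clock: 13.38
eef_pos: [0.5985, -0.0188, 0.0146]
orientation: [-0.0, 0.773, 0.635, -0.0]
force: [-1.6, 0.5, 1.3]
grip_width: 0.0005
```

```bash
python3 st.py
```

```text
13.3833 [-33.2   0.4   4.6] F along/across/z [-1.7  0.1  1.3] (array([0.  , 0.  , 0.06]), array([-0.   ,  0.   ,  0.002]))
```

The force fell from 8 N to 1.7 N, so it has probably clicked. Now I'll seat it gently against the stop.

Emit:
play_rows(plan=[0, 0.05, 0, 0, 0, 0, -1, 0, 0.1, 0, 0, 0, 0, -1, 0, 0.15, 0, 0, 0, 0, -1, 0, 0.2, 0, 0, 0, 0, -1, 0, 0.25, 0, 0, 0, 0, -1, 0, 0.25, 0, 0, 0, 0, -1])

```text
clock: 13.88
eef_pos: [0.6013, -0.0194, 0.0147]
orientation: [0.0, 0.773, 0.635, -0.0]
force: [-0.5, -1.0, 0.1]
grip_width: 0.0
```

```bash
python3 st.py
```

```text
13.8833 [-30.4   0.3   4.7] F along/across/z [-0.3 -1.   0.1] (array([ 0.  , -0.  ,  0.07]), array([0.   , 0.   , 0.002]))
```

Emit:
play_rows(plan=[0, 0.05, 0, 0, 0, 0, -1, 0, 0.1, 0, 0, 0, 0, -1, 0, 0.15, 0, 0, 0, 0, -1, 0, 0.2, 0, 0, 0, 0, -1, 0, 0.25, 0, 0, 0, 0, -1, 0, 0.3, 0, 0, 0, 0, -1, 0, 0.3, 0, 0, 0, 0, -1])

```text
clock: 14.47
eef_pos: [0.6028, -0.0197, 0.0146]
orientation: [-0.001, 0.773, 0.635, -0.001]
force: [-7.5, 1.3, 5.9]
grip_width: -0.0002
```

```bash
python3 st.py
```

```text
14.4667 [-28.8   0.4   4.6] F along/across/z [-7.6 -0.2  5.9] (array([0.  , 0.  , 0.06]), array([-0.004,  0.   ,  0.002]))
```

Emit:
play_rows(plan=[0, 0.2, 0, 0, 0, 0, -1, 0, 0.25, 0, 0, 0, 0, -1, 0, 0.3, 0, 0, 0, 0, -1, 0, 0.35, 0, 0, 0, 0, -1, 0, 0.35, 0, 0, 0, 0, -1])

```text
clock: 14.88
eef_pos: [0.6029, -0.0197, 0.0143]
orientation: [-0.005, 0.773, 0.635, -0.005]
force: [-14.6, 1.5, 12.1]
grip_width: -0.0002
```

```bash
python3 st.py
```

```text
14.8833 [-28.8   0.4   4.3] F along/across/z [-14.6  -1.5  12.1] (array([0.  , 0.  , 0.03]), array([-0.014,  0.001,  0.003]))
```

The force rises with no advance, so this is the hard stop. One more small push to about 20 N, then back off.

Emit:
play_rows(plan=[0, 0.35, 0, 0, 0, 0, -1, 0, 0.4, 0, 0, 0, 0, -1, 0, 0.45, 0, 0, 0, 0, -1, 0, 0.5, 0, 0, 0, 0, -1, 0, 0.5, 0, 0, 0, 0, -1])

```text
clock: 15.3
eef_pos: [0.6029, -0.0196, 0.0138]
orientation: [-0.01, 0.772, 0.635, -0.009]
force: [-19.8, 2.5, 17.3]
grip_width: -0.0003
```

```bash
python3 st.py
```

```text
15.3 [-28.8   0.5   3.8] F along/across/z [-19.9  -1.5  17.3] (array([-0.  , -0.  , -0.02]), array([-0.027,  0.001,  0.004]))
```

Home at 19.9 N along the lane. Back off, rise and retreat.

Emit:
play_rows(plan=[0, -0.3, 0, 0.01, 0, 0, -1, 0, -1, 0, -0.02, 0, 0, -1, 0, -2, -0.1, -0.02, 0, 0, -1, 0, -3, -1, -0.02, 0, 0, -1, 0, -4, -4, -0.02, 0, 0, -1, 0, -5, -8, -0.02, 0, 0, -1, 0, -8, -12, -0.02, 0, 0, -1, 0, -11, -13, -0.02, 0, 0, -1, 0, -11, -13, -0.02, 0, 0, -1])

```text
clock: 16.05
eef_pos: [0.4975, 0.0019, 0.1513]
orientation: [0.0, 0.772, 0.636, -0.001]
force: [-0.3, 0.9, -0.6]
grip_width: -0.0003
```

```bash
python3 - <<'E'
from h import *
s=get_state();print(s['clock'],tolane(s['eef_pos']),s['force'])
a=cam('side');b=cam('top')
q=a['pixels'].astype(int);m=(q[...,0]-q[...,2]>40); m[:130]=0;m[240:]=0;m[:,:220]=0;m[:,340:]=0
P=onplane(a,np.argwhere(m)[:,::-1].astype(float),.024);L=np.array([tolane(p) for p in P]);print(cv2.minAreaRect(L[:,:2].astype(np.float32)))
f=lambda c,y0,y1,x0,x1:cv2.resize(c['pixels'][y0:y1,x0:x1],(400,400),interpolation=cv2.INTER_CUBIC)
cv2.imwrite('pics/fin.png',cv2.cvtColor(np.hstack([f(a,155,235,235,315),f(b,135,215,215,295)]),cv2.COLOR_RGB2BGR))
E
```

```text
16.05 [-136.4    0.7  141.3] [-0.25679209  0.8604568  -0.58098615]
((18.585918426513672, 1.7776679992675781), (63.74985122680664, 17.454864501953125), 0.63133305311203)
```

View pics/fin.png

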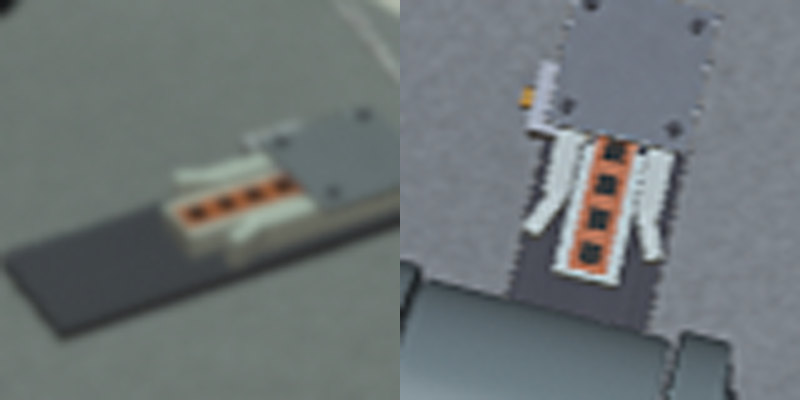

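Both views show the carrier straight and flat between the rails. Its tail is at (590,275) in the right-hand crop, and the nose is under the roof. The copper's rear edge at lane x of −13 puts the centre at about +33 mm. Nothing is touching it, so I'll hand in.

```bash
python3 -c "
from h import *
print(close_job())"
```

```text
the job is handed in; nothing more can be done
None
```

I loaded the narrow carrier and handed the job in at about 16 s on the robot's clock. No verdict is reported, and the detent joint can't be read directly, so the click is inferred from forces.

**What I did:** I gripped the carrier at its middle, laid it on the shelf and slid its nose between the rails while still holding it. Then I let go and pushed the tail with the shut fingers.

**Force readings along the lane:**
- **Ball riding:** about 8–10 N, over roughly 14 mm of travel.
- **Click:** the force then dropped to under 2 N.
- **Stop:** about 4 mm further on, the force climbed to 19.9 N with no more movement. That is past the 18 N that means home and well under 60 N.

**Last checks:** After backing off, the picture shows the carrier straight and flat in the lane, about 1 to 2 mm off the axis. Its centre is about 32–33 mm beyond the mouth, from both the camera and the finger position. The gripper is clear, about 15 cm above the bench. I didn't touch the wide carrier, tray or jar, but I didn't measure them again at the end.

**Disagreements:**
- **Click to stop:** the fingers moved about 4 mm between the force drop and the stop, against the 2 mm stated. I think the carrier sprang ahead of them at the click.
- **Downward push:** the wrist read up to 17 N upward during the final push, so the fingers were also pressing down on the tail or shelf.

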